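# Cap the flush valve and hold it open

### The job

Finish the small flush valve on the bench and hold it open: lay the loose grey plastic spacer plate over the stem, squarely on top of the one already on the valve so that the edges of the pile line up, and let go of it. Then take the black pointer knob, turn it so that the flat of its bore matches the flat of the D-shaped stem, push it fully onto the stem, and press the spring-loaded stem right down; finish while still holding the knob pressed down like that. Leave the black ring, the end cap and the elbow fitting where they are.

Things in the scene. Friction and masses are not known exactly. Their poses are not given: they have to be found in the camera images.
- valve: Flush valve fixed to the bench: grey block 88 x 56 mm, 26 mm high, with a plastic plate 88 x 56 x 10 mm already fixed on it; flat top 36 mm above the bench. Origin: centre of its underside, on the stem's axis; x along the 88 mm side, z up. From the middle of its -x end, 13 mm up, a brass hose port 20 mm in diameter sticks out 19 mm. The stem stands upright through its centre.
- seat (a point): Centre of the top face of the plate already on the valve, 36 mm above the bench, axes as the valve's. The loose plate's underside belongs here.
- stem_top (a point): Centre of the top of the steel stem, 72 mm above the bench when up; moves down with it; axes as the valve's. The stem is 20 mm in diameter with one flat 5 mm from its axis over its whole length (a D); the flat faces the valve's -x, the side of the hose port. The topmost 2.5 mm are chamfered by 2.5 mm all round. The stem slides down only, it does not turn.
- stem (a joint): How far the stem is pressed down, in m: 0 up (as at the start), 0.006 at its lower stop. A spring pushes it up with 3 N at 0, growing to 9 N at the stop, so it comes up again when let go, also with the knob on it.
- plate: Loose grey plastic spacer plate, 88 (x) x 56 (y) x 10 mm, about 70 g, flat on the bench, with a round hole 35 mm in diameter through its centre. Origin at the centre of its underside, x along the 88 mm side. Half a turn makes no difference.
- knob: Black pointer knob, about 50 g, upright on the bench. Origin: centre of its underside, z up. Round skirt 46 mm in diameter, 22 mm high; on it a grip bar along x, 14 mm thick (y; sides parallel from x = -14 to +18 mm), from 22 to 44 mm above the underside, blunt at +x (19 mm out), with a pointed nose and thin white line at -x (27 mm out). In the underside is a D-shaped bore, see bore_roof.
- bore_roof (a point): Closed end of the knob's bore, 18 mm above its underside; axes as the knob's. Bore 18 mm deep, 22.4 mm in diameter, flat 6.2 mm from the axis on the -x side, under the nose: it fits when the nose points the way the stem's flat faces (knob x along valve x, within 0.1 rad). Fully on, this point meets the stem's top and the knob's underside is 54 mm above the bench; pressed down, 48 mm.
- brine_seal: Black rubber-like ring, 50 mm across, 14 mm high; bystander. Origin at the centre of its underside.
- end_cap: Round off-white end cap with a neck, 44 mm across, 31 mm high; bystander. Origin at the centre of its underside.
- elbow: Small off-white elbow fitting, 42 x 31 x 19 mm; bystander. Origin about the centre of its underside.
Not all that is in view belongs to the job. There is more than one size of the knob; the job needs the smaller. Several things look just like the plate: the one meant starts farthest from the robot's base.

How it is judged:
By the outcome, as a careful person would: the job done as asked, in the order asked, and still so for the second after the job is handed in, while the arm keeps its last pose, push and grip.
It also fails if it takes over 53 s, if anything falls off the work surface, if the arm or the gripper's body presses on something with over 40 N, if the wrist force passes 120 N, or if a joint passes its speed limit or range.

### The arm

A 6-joint arm with a two-finger parallel gripper is mounted at the origin on the work surface; the furniture and walls round the work are solid. World frame = base frame: x ahead of the robot, y to its left, z up, the work surface at z = 0. Lengths are in mm, angles in rad, forces in N, time in s.
With the tool pointing down it reaches from about 300 to 775 mm from the base axis. Payload 14.6 kg.
Tool frame: the origin (TCP) lies at the very end of the fingers, on their centre line; the grasp point (between the pads) lies 19 mm behind it (grip_point_offset is the distance from the TCP to the grasp point, in mm); z points along the fingers, y is the line along which they close (so a half turn about z gives the same grasp; the last joint's range is limited). The gripper opens to 94 mm and grips with 3 to 60 N. Pads are 16 mm wide; open, the fingers measure 119 mm over their backs; the gripper's body (75 mm by 177 mm) begins 78 mm behind the grasp point.
Start: joints at [-1.336, 0.3, 1.521, -0, 1.321, -0.067], TCP at [163.475, -525.134, 205.446] pointing down, gripper open.
Joint ranges: [-3.03, 3.03], [-0.79, 2.21], [0.23, 2.52], [-1.04, 4.18], [0, 3.07], [-2.55, 2.55]. Speed limits (rad/s): [2.22, 2.22, 2.57, 3.14, 3.14, 3.14].

### API

Orientations are given as [roll, pitch, yaw] about the fixed x, y, z axes, in that order (R = Rz(yaw) Ry(pitch) Rx(roll)).
In Python, from cell import read_state, camera, camera_info, sign_off, grip_point_offset gives the robot as it stands.
- The arm moves only by the shell command python3 -m handwheel 'ROWS' [FORCE]. ROWS is text: rows parted by semicolons, each of 5 numbers parted by spaces: the shift along the world's x, y, z in units of 40 mm (1.0 is 40 mm), then the turn about the world's z in units of 5 degrees (1.0 is 5 degrees), then the closure, from 0 (fully open) to 1 (shut). In form: dx dy dz yaw gripper; .... A call has 1 to 12 rows; each row shifts and turns the commanded pose from where the row before left it; what a row does not reach is not made up. A row lasts 1/12 s, in which the tool goes at most 41.7 mm and 7.16 degrees, less where a joint would pass 70% of its speed; a pose out of reach is approached as far as the arm can. A call is refused whole if a number of a shift passes 1 or a number of a turn 1, either way. A call with a gripper value outside its range is refused whole. The fingers move at their own pace and stop on an object; FORCE is the grip in N (left out, the last holds). Time passes only in rows, so rows that do not move let the fingers close. It gives the time, the measured TCP pose, the force, the opening and the grip force at its end, in the units of the state.
- read_state(): the state, without advancing time (a new reading comes with each control period).
- camera(name): name is "scene" or "side" or "wrist"; returns (picture, depth): 480x640x3 uint8, red, green, blue; 480x640 float32, mm along the optical axis (not along the pixel's ray), 0 where there is no reading.
- camera_info(name): a dict with "intrinsics" (3x3 intrinsics, pixels), "world_from_camera" (4x4, takes a point from camera to world coordinates). Camera axes: x right, y down, z forward; pixel columns grow to the right and rows downward; lengths in mm; the calibration is good to about 2 mm. A picture is of the moment at which its call begins: read the wrist's pose just before it. camera_info takes no time and is no camera call; for the wrist camera it gives the pose at the moment of the call.
- sign_off(): hands the job in; it is judged then, once.
The state is a dict: "clock": time; "joints": joint angles; "qd": joint speeds; "effort": joint torques, N m; "eef_pos": TCP position; "eef_rot": TCP orientation; "wrist_force": force on the tool from outside, world axes, zero at the start; "moment": the same for the moment, N m; "finger_gap": finger opening in mm; "finger_force": force on a finger pad.
Only numpy, scipy, OpenCV 4.12 (cv2) and the standard library are available. Lean on these libraries where they do the work, as an engineer would, in place of code of your own. Each camera call takes 0.05 s, during which the arm holds its last target. There are 200 camera calls.

## Working session

There is one attempt and no reset: what is moved stays moved. The work goes in short steps, Python scripts to look and compute and a shell command to move; the robot and the scene stay as the last step left them, time stands still between calls to the robot, and variables do not carry over. Pictures are saved under pics/ and viewed, at most 10 in all, crops included, and the job is handed in when it is done.

```bash
mkdir -p pics; ls; cat > h.py <<'E'
import numpy as np, cv2
from cell import *
def snap(n,f):
    i=camera_info(n); p,d=camera(n)
    np.savez('pics/'+f+'.npz',p=p,d=d,K=i['intrinsics'],T=i['world_from_camera'])
    cv2.imwrite('pics/'+f+'.png',p[:,:,::-1])
def load(f):
    return np.load('pics/'+f+'.npz')
def xyz(f):
    a=load(f);K=np.array(a['K']);T=np.array(a['T']);d=a['d']
    v,u=np.mgrid[:480,:640]
    P=np.stack([(u-K[0,2])/K[0,0]*d,(v-K[1,2])/K[1,1]*d,d],-1)
    W=P@T[:3,:3].T+T[:3,3]; W[d==0]=np.nan
    return W
E
python3 - <<'E'
from h import *
for n in ('scene','side'): snap(n,n+'0')
print(read_state()); print(camera_info('wrist')['world_from_camera'])
for n in ('scene','side'): print(camera_info(n)['world_from_camera'])
a=cv2.imread('pics/scene0.png')
E
```

```text
pics
{'clock': 0.1, 'joints': array([-1.33559647e+00,  3.00426011e-01,  1.52149780e+00, -1.61606609e-06,
        1.32068192e+00, -6.66289843e-02]), 'qd': array([-0.00106765, -0.00159487, -0.0019414 ,  0.00028366,  0.00057336,
       -0.00152593]), 'effort': array([ 1.93293331e-04, -5.32643867e+01, -3.53285015e+01,  7.09580421e-02,
        2.34709057e-02, -4.47587115e-05]), 'eef_pos': array([ 163.42637044, -524.9257587 ,  204.94628812]), 'eef_rot': array([-3.14058172e+00, -6.58886163e-05,  3.01829208e-01]), 'wrist_force': array([0.05275612, 0.16377036, 0.60453029]), 'moment': array([ 0.01697922,  0.02412808, -0.05064762]), 'finger_force': 0.0, 'finger_gap': 94.07672409782347}
[[ 2.96533021e-01 -9.25137379e-01 -2.37042186e-01  2.31314416e+02]
 [-9.55021101e-01 -2.87693136e-01 -7.18843262e-02 -5.04246999e+02]
 [-1.69253271e-03  2.47696366e-01 -9.68836233e-01  3.84914411e+02]
 [ 0.00000000e+00  0.00000000e+00  0.00000000e+00  1.00000000e+00]]
[[-4.66259208e-01 -6.44916883e-01  6.05544850e-01 -1.98797270e+02]
 [-8.84615158e-01  3.45806462e-01 -3.12848068e-01  3.55685094e+02]
 [-7.64032156e-03 -6.81542446e-01 -7.31738697e-01  8.14274055e+02]
 [ 0.00000000e+00  0.00000000e+00  0.00000000e+00  1.00000000e+00]]
[[ 9.53215657e-01  1.52587123e-01 -2.60954176e-01  6.03143908e+02]
 [ 3.02258361e-01 -4.93806980e-01  8.15349342e-01 -7.01667009e+02]
 [-4.44918320e-03 -8.56079340e-01 -5.16825278e-01  5.26803070e+02]
 [ 0.00000000e+00  0.00000000e+00  0.00000000e+00  1.00000000e+00]]
```

View pics/scene0.png

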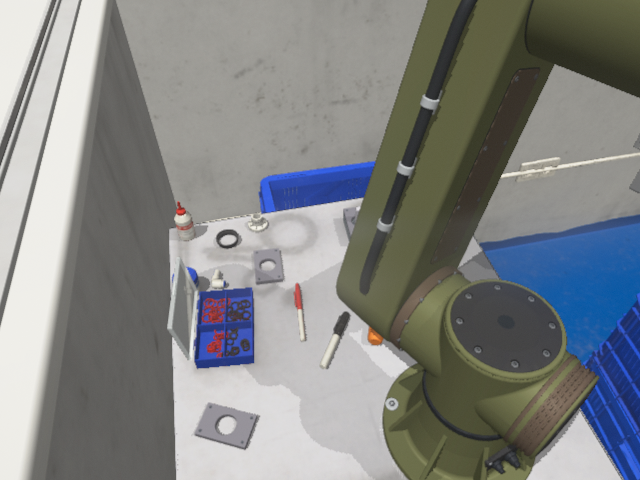

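View pics/side0.png

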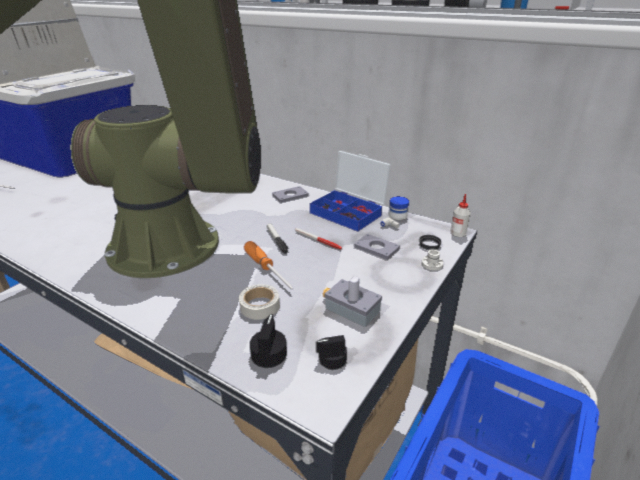

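```bash
python3 - <<'E'
from h import *
W=xyz('scene0')
for u,v in [(258,258),(227,408),(349,222),(349,212),(228,232),(257,219)]: print(u,v,W[v,u].round())
E
```

```text
258 258 [492. 147.  10.]
227 408 [204. 326.  10.]
349 222 [470. -66.  39.]
349 212 [499. -83.  37.]
228 232 [600. 175.   6.]
257 219 [580. 109.  34.]
```

The side view shows the valve at (352,300) with its port toward (327,291), the plates at (377,245) and (290,194), the large knob at (268,348) and the small one at (331,350). The far plate is the one at about (492,147). I'll fit the poses from depth.

```bash
cat >> h.py <<'E'
def rect(W,c,r,z0,z1,im=None):
    m=(np.hypot(W[...,0]-c[0],W[...,1]-c[1])<r)&(W[...,2]>z0)&(W[...,2]<z1)
    P=W[m][:,:2].astype(np.float32)
    return cv2.minAreaRect(P),len(P),P,np.median(W[m][:,2])
E
python3 - <<'E'
from h import *
for f in ('side0','scene0'):
    W=xyz(f)
    if f=='side0':
        for u,v in [(352,300),(354,282),(327,291),(331,345),(329,362),(268,330),(268,360),(377,240)]: print(u,v,W[v,u].round())
    for n,c,r,a,b in [('plate',(492,147),75,6,14),('plate',(515,147),75,6,14)]:
        R,k,P,z=rect(W,c,r,a,b);print(f,n,R,k,z)
a=cv2.imread('pics/side0.png')[225:385,220:420]
cv2.imwrite('pics/c1.png',cv2.resize(a,None,fx=3.7,fy=3.7,interpolation=cv2.INTER_CUBIC))
E
```

```text
352 300 [ 468. -100.   31.]
354 282 [ 471. -100.   71.]
327 291 [420. -95.  37.]
331 345 [ 466. -226.   39.]
329 362 [ 467. -239.   16.]
268 330 [ 369. -243.   58.]
268 360 [ 376. -265.   17.]
377 240 [464. 155.   9.]
side0 plate ((493.4758605957031, 136.66754150390625), (147.8550262451172, 86.02372741699219), 5.816955089569092) 486 9.129983232946188
side0 plate ((517.3193359375, 138.51356506347656), (147.0896453857422, 100.86013793945312), 14.490744590759277) 431 9.168635910161925
scene0 plate ((482.6238708496094, 161.10183715820312), (134.30941772460938, 107.96766662597656), 49.04622268676758) 722 11.068729183492565
scene0 plate ((513.66650390625, 153.364990234375), (114.27176666259766, 146.19369506835938), 87.31820678710938) 600 11.044104641525053
```

View pics/c1.png

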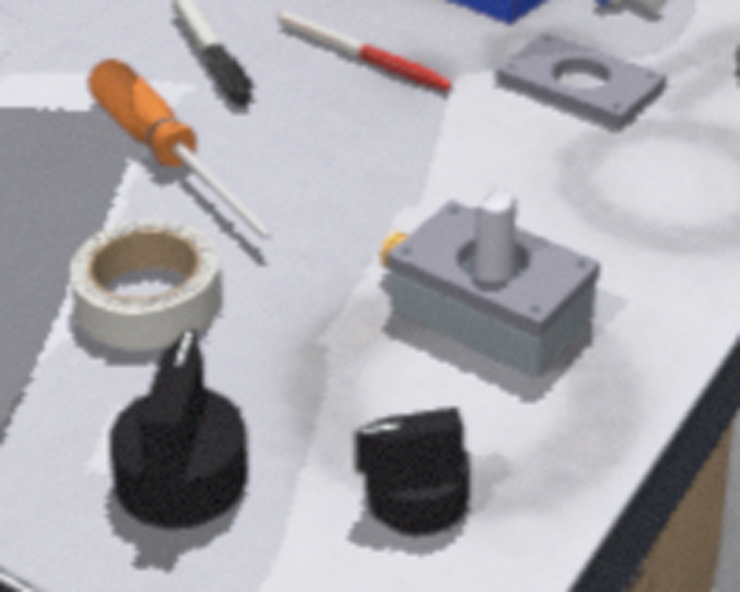

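The valve is at about (471,-100) and its port faces about -x. The small knob is near (467,-228), nose also about -x. Next I take a wrist view above both.

```bash
python3 -m handwheel '.54 .77 .2 0 0;.54 .77 .2 0 0;.54 .77 .2 0 0;.54 .77 .2 0 0;.54 .77 .2 0 0;.54 .77 0 0 0;.54 .77 0 0 0;.54 .77 0 0 0;.54 .77 0 0 0;.54 .77 0 0 0;.54 .77 0 0 0;0 0 0 0 0'; python3 - <<'E'
from h import *
snap('wrist','w1'); s=read_state();print(s['eef_pos'],s['eef_rot'],s['clock'])
W=xyz('w1')
for u,v in [(20,20),(620,20),(320,240),(20,460),(620,460)]: print(u,v,W[v,u].round())
E
```

```text
clock: 1.1
eef_pos: [403.3, -182.1, 245.3]
eef_rot: [-3.141, -0.001, 0.307]
wrist_force: [0.1, -0.3, -0.4]
finger_gap: 93.8
finger_force: 0.0
[ 402.1738933  -184.04792254  245.24889393] [-3.14114164e+00  1.53039775e-04  3.06320387e-01] 1.15
20 20 [483. 128.  10.]
620 20 [ 811. -600. -384.]
320 240 [ 368. -191.    1.]
20 460 [ 407. -130.  368.]
620 460 [ 436. -224.  367.]
```

View pics/w1.png

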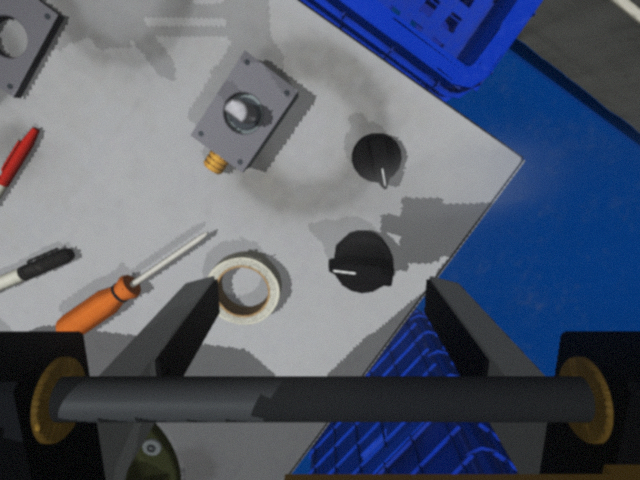

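The wrist view has the valve at (240,110) with its port at (215,162), the small knob at (377,157) with its nose line at (384,178), and the large knob at (362,262). I fit the valve and knob from this depth.

```bash
python3 - <<'E'
from h import *
W=xyz('w1')
R,k,P,z=rect(W,(471,-100),60,33,41);print('valve',R,k,z)
for zr in ((68,76),): 
    R,k,P,z=rect(W,(471,-100),30,*zr);print('stem',R,k,z)
R,k,P,z=rect(W,(467,-228),35,40,50);print('bar',R,k,z)
R,k,P,z=rect(W,(467,-228),35,15,50);print('knob',cv2.minEnclosingCircle(P),k,z)
R,k,P,z=rect(W,(467,-228),35,19,26);print('skirt',cv2.minEnclosingCircle(P),k,z)
print('port',W[160,215],'nose',W[183,385],W[170,382], W[140,376])
R,k,P,z=rect(W,(490,147),75,7,14);print('plate',R,k,z)
E
```

```text
valve ((466.63665771484375, -88.69651794433594), (56.37535858154297, 88.2755355834961), 71.16978454589844) 5359 36.71001362130215
stem ((469.097900390625, -89.460693359375), (19.889019012451172, 14.911653518676758), 71.3977279663086) 412 72.21054339769245
bar ((462.2176513671875, -218.640625), (45.6404914855957, 14.142043113708496), 29.58916473388672) 738 44.579156789839146
knob ((463.42498779296875, -217.08839416503906), 24.988372802734375) 1941 23.557718867853623
skirt ((463.8780822753906, -216.92581176757812), 24.512887954711914) 1113 22.59250173737115
port [417.3946397  -71.83330332  22.27427941] nose [ 446.70929159 -228.27707649   44.05566368] [ 456.89846671 -221.64427307   44.98748288] [ 479.9558555  -207.91482591   44.52826635]
plate ((464.5649719238281, 132.25320434570312), (48.105125427246094, 88.70362854003906), 70.317138671875) 2904 10.765079394425356
```

```bash
python3 -m handwheel '.25 .9 0 -.5 0;.25 .9 0 -.5 0;.25 .9 0 -.5 0;.25 .9 0 -.5 0;.1 .9 0 -.5 0;0 .9 0 -.5 0;0 .9 0 -.5 0;0 0 0 0 0'; python3 - <<'E'
from h import *
snap('wrist','w2'); s=read_state();print(s['eef_pos'],s['eef_rot'],s['clock'])
E
```

```text
clock: 1.82
eef_pos: [444.7, 69.2, 245.3]
eef_rot: [-3.141, 0.0, -0.003]
wrist_force: [-0.2, -0.1, 0.2]
finger_gap: 93.9
finger_force: 0.0
[444.82515705  67.06677048 245.21749289] [-3.14156686e+00  5.45858177e-04 -9.88416001e-04] 1.8667
```

View pics/w2.png

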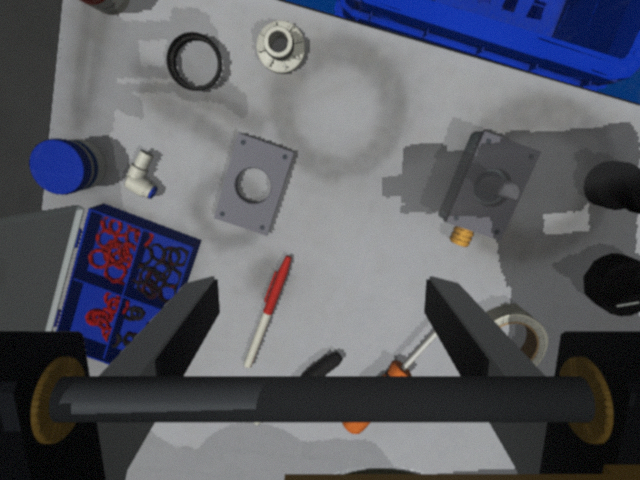

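The far plate is at (255,184) with 56 mm-grip access clear. Now its pose.

```bash
python3 - <<'E'
from h import *
W=xyz('w2')
R,k,P,z=rect(W,(492,147),62,7,14);print('plate',R,k,z,P.mean(0))
R,k,P,z=rect(W,(467,-89),60,33,41);print('valve',R,k,z)
print(W[262,262],W[305,255],W[340,250])
E
```

```text
plate ((467.72283935546875, 136.65841674804688), (56.217777252197266, 84.81896209716797), 70.67062377929688) 3698 10.668597036363764 [472.3748  136.48845]
valve ((466.5459289550781, -88.77003479003906), (57.20859146118164, 88.1199951171875), 71.23072814941406) 4697 36.5909673374951
[384.10614358 132.41417833   1.09276763] [334.73289928 142.18735902  -0.36299276] [293.58615398 149.32760754   0.96446965]
```

```bash
python3 - <<'E'
from h import *
W=xyz('w2'); s=read_state()
R,k,P,z=rect(W,(471,135.5),56,7,14);print('plate',R,k,z)
c=np.array(R[0]); print('move units',(c-s['eef_pos'][:2])/40, s['eef_pos'])
E
```

```text
plate ((466.15777587890625, 137.2073974609375), (56.217777252197266, 88.13606262207031), 70.67062377929688) 4142 10.678429410633157
move units [0.53331547 1.75351567] [444.82515705  67.06677048 245.21749289]
```

```bash
python3 -m handwheel '.18 .6 -.6 -.64 0;.18 .6 -.6 -.64 0;.17 .55 -.6 -.64 0;0 0 -.8 -.64 0;0 0 -.9 -.65 0;0 0 -.9 -.65 0;0 0 -.8 0 0;0 0 -.5 0 0;0 0 -.25 0 0;0 0 0 0 0'; python3 - <<'E'
from h import *
s=read_state();p=s['eef_pos'];print(p,s['eef_rot'],s['clock'], 'rem',(np.array([466.2,137.2,3])-p)/40)
E
```

```text
clock: 2.7
eef_pos: [465.6, 134.1, 5.8]
eef_rot: [3.14, 0.003, -0.342]
wrist_force: [-0.5, -0.6, -1.0]
finger_gap: 93.6
finger_force: 0.0
[465.57424624 134.08836031   5.76812319] [ 3.13966790e+00  2.84410497e-03 -3.41518238e-01] 2.7 rem [ 0.01564384  0.07779099 -0.06920308]
```

```bash
python3 -m handwheel '.02 .08 -.06 .05 0;0 0 0 0 .6;0 0 0 0 .6;0 0 0 0 .6;0 0 0 0 .6;0 0 0 0 .6;0 0 0 0 .6' 25; python3 -m handwheel '0 0 .3 0 .6;0 0 .6 0 .6;0 0 .6 0 .6;0 0 .6 0 .6;0 0 .4 0 .6;0 0 0 0 .6'
```

```text
clock: 3.28
eef_pos: [467.2, 138.9, 5.3]
eef_rot: [-3.141, -0.0, -0.336]
wrist_force: [0.5, -0.5, 0.7]
finger_gap: 57.6
finger_force: 0.2
clock: 3.78
eef_pos: [468.5, 139.2, 108.2]
eef_rot: [-3.139, -0.004, -0.336]
wrist_force: [0.6, -0.0, -0.4]
finger_gap: 55.6
finger_force: 25.0
```

```bash
python3 -m handwheel '0 -.5 0 .05 .6;0 -.9 0 .05 .6;0 -.9 0 0 .6;0 -.9 0 0 .6;0 -.9 0 0 .6;0 -.8 0 0 .6;0 -.5 0 0 .6;0 -.26 0 0 .6;0 0 0 0 .6;0 0 0 0 .6'; python3 - <<'E'
from h import *
snap('wrist','w3'); s=read_state();p=s['eef_pos'];print(p,s['eef_rot'],s['clock'])
W=xyz('w3')
R,k,P,zz=rect(W,p[:2],65,p[2]-8,p[2]+12);print('held',R,k,zz)
R,k,P,zz=rect(W,p[:2],65,33,41);print('valve',R,k,zz)
R,k,P,zz=rect(W,p[:2],30,66,76);print('stem',R,k,zz)
E
```

```text
clock: 4.62
eef_pos: [466.8, -87.0, 104.4]
eef_rot: [-3.141, 0.001, -0.328]
wrist_force: [-0.1, 0.9, -0.9]
finger_gap: 55.3
finger_force: 25.0
[466.93550249 -86.54535659 104.59996115] [-3.14146177e+00  7.58948430e-04 -3.26917657e-01] 4.6667
held ((468.99664306640625, -88.2802505493164), (78.88095092773438, 83.58954620361328), 71.27179718017578) 19356 109.09933257200903
valve ((466.6515808105469, -88.94962310791016), (55.82950973510742, 88.29434204101562), 71.19424438476562) 4494 36.70448101100034
stem ((467.0521545410156, -88.96853637695312), (19.33671760559082, 11.188949584960938), 70.9216537475586) 606 72.43084573215259
```

View pics/w3.png

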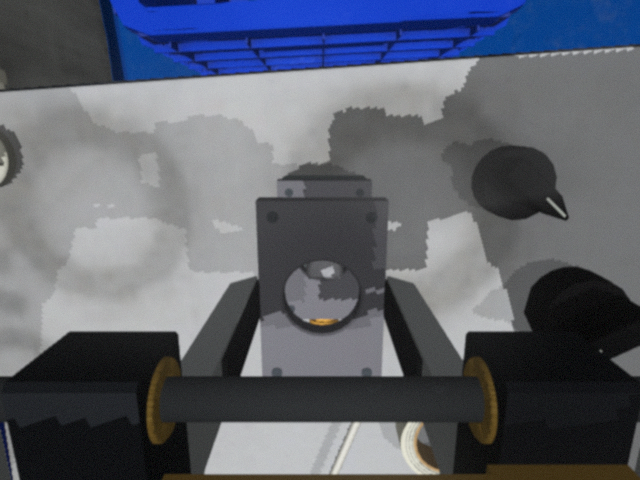

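The held plate spans (258..388, 198..377) with its hole at (322,296). The valve's far end shows beyond it at row ~177.

```bash
cat >> h.py <<'E'
def loc(W,c,a):
    d=W-np.array([c[0],c[1],0]); co,si=np.cos(a),np.sin(a)
    return d[...,0]*co+d[...,1]*si, -d[...,0]*si+d[...,1]*co, W[...,2]
E
python3 - <<'E'
from h import *
W=xyz('w3'); a=np.radians(-18.8); X,Y,Z=loc(W,(466.6,-88.85),a)
m=(abs(X)<60)&(abs(Y)<60)&(Z>105)&(Z<114)
for lo,hi in ((22,30),(30,40)):
    q=m&(X>lo)&(X<hi); print('y range',lo,hi,np.percentile(Y[q],[.5,99.5]), np.median(Z[q]))
for lo,hi in ((-24,-12),(-12,0),(0,12),(12,24)):
    q=m&(Y>lo)&(Y<hi); print('x max',lo,hi,np.percentile(X[q],[99.8]), X[q].max())
g=(Z<105)&(np.hypot(X,Y)<40); 
# hole: column rays through the plate plane
w=load('w3');T=w['T'];zp=np.median(Z[m]);o=T[:3,3]
t=(zp-o[2])/(W[...,2]-o[2]); H=o+(W-o)*t[...,None]
hx,hy,_=loc(H,(466.6,-88.85),a); h=g&(np.hypot(hx,hy)<22)
print('hole',cv2.minEnclosingCircle(np.stack([hx[h],hy[h]],-1).astype(np.float32)),h.sum(),zp)
E
```

```text
y range 22 30 [-26.38066107  29.00583253] 109.14085879529546
y range 30 40 [-26.44621215  29.00166323] 109.13079250980084
x max -24 -12 [43.61752505] 43.7621479197253
x max -12 0 [43.68790755] 43.775093830926565
x max 0 12 [43.69385356] 43.80681063170883
x max 12 24 [43.69998685] 43.838636238397164
hole ((0.7472126483917236, 1.3936495780944824), 17.063369750976562) 3559 109.12111176875908
```

```bash
python3 -m handwheel '-.01 -.03 -.2 0 .6;0 0 -.4 0 .6;0 0 -.4 0 .6;0 0 -.3 0 .6;0 0 -.15 0 .6;0 0 -.07 0 .6;0 0 0 0 .6;0 0 0 0 .6'; python3 - <<'E'
from h import *
snap('wrist','w4')
W=xyz('w4'); a=np.radians(-18.8); X,Y,Z=loc(W,(466.6,-88.85),a)
m=(abs(X)<60)&(abs(Y)<60)&(Z>41)&(Z<54)
q=m&(X>22)&(X<40); print('y range',np.percentile(Y[q],[.5,99.5]), np.median(Z[q]))
q=m&(abs(Y)<24); print(X[q].max(),X[q].min()); print(read_state()['eef_pos'])
E
```

```text
clock: 5.33
eef_pos: [467.0, -88.5, 44.6]
eef_rot: [-3.142, -0.001, -0.327]
wrist_force: [-0.3, 0.1, 0.0]
finger_gap: 55.5
finger_force: 25.0
y range [-27.76774179  27.67752086] 49.36722610948689
44.53284163063718 -39.53888127357199
[467.02288432 -88.62474481  44.79999899]
```

```bash
python3 -m handwheel '0 0 -.04 0 .6;0 0 -.03 0 .6;0 0 0 0 .6;0 0 0 0 .6'; python3 -m handwheel '0 0 0 0 .3;0 0 0 0 0;0 0 0 0 0;0 0 0 0 0;0 0 0 0 0'; python3 -m handwheel '0 0 .4 0 0;0 0 .8 0 0;0 0 .9 0 0;0 0 .9 0 0;0 0 .5 0 0;-.2 -.5 .3 0 0;-.2 -.8 .1 .9 0;-.2 -.8 0 .9 0;0 0 0 0 0'; python3 - <<'E'
from h import *
snap('wrist','w5')
s=read_state();p=s['eef_pos'];print(p,s['eef_rot'],s['clock'])
W=xyz('w5'); a=np.radians(-18.8); X,Y,Z=loc(W,(466.6,-88.85),a)
m=(abs(X)<60)&(abs(Y)<60)
for z0,z1 in ((41,52),(66,77)):
    R,k,P,zz=rect(W,(466.6,-88.85),60,z0,z1);print(R,k,zz)
R,k,P,z=rect(W,(463,-218),35,40,50);print('bar',R,k,z)
R,k,P,z=rect(W,(463,-218),35,19,26);print('skirt',cv2.minEnclosingCircle(P),k,z)
E
```

```text
clock: 5.72
eef_pos: [467.0, -88.8, 42.0]
eef_rot: [-3.141, -0.001, -0.327]
wrist_force: [-1.4, 1.5, 5.7]
finger_gap: 55.2
finger_force: 25.0
clock: 6.13
eef_pos: [466.6, -88.7, 41.4]
eef_rot: [3.142, 0.0, -0.327]
wrist_force: [-0.3, -0.4, 0.6]
finger_gap: 85.1
finger_force: 0.0
clock: 6.88
eef_pos: [441.7, -176.4, 197.8]
eef_rot: [3.141, -0.001, -0.167]
wrist_force: [-0.2, 0.8, -0.2]
finger_gap: 93.8
finger_force: 0.0
[ 442.07145824 -174.61609215  197.487876  ] [ 3.14136157e+00 -1.47187547e-04 -1.72497292e-01] 6.9333
((466.6789245605469, -89.01930236816406), (56.7149543762207, 88.72135925292969), 70.97535705566406) 6467 46.71181987612789
((469.28814697265625, -89.68450164794922), (20.407094955444336, 15.127714157104492), 71.53076171875) 492 72.10932993306156
bar ((462.31304931640625, -218.76300048828125), (45.682373046875, 13.961112976074219), 29.597280502319336) 895 44.57782273317213
skirt ((465.6100158691406, -216.78961181640625), 22.91633415222168) 1445 22.650887461351203
```

View pics/w5.png

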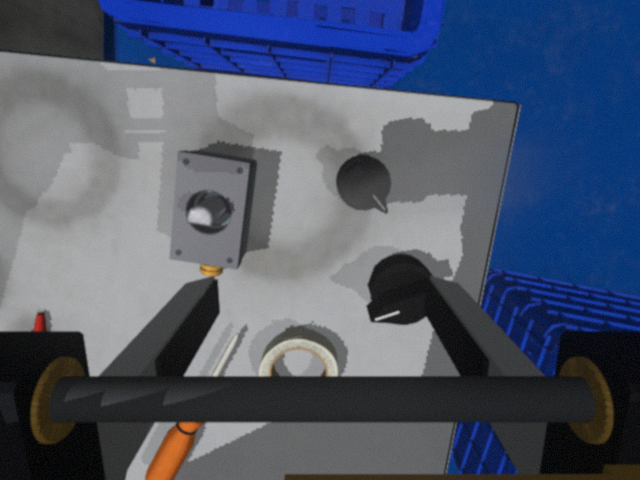

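The plate is aligned to within 0.5 mm and about 0.2°. The knob axis is at (465.7,-216.8) with x at 29.6°. I go for the bar.

```bash
python3 -m handwheel '.15 -.26 -.4 .95 0;.15 -.27 -.5 .99 0;.15 -.27 -.5 .99 0;.14 -.26 -.5 .99 0;0 0 -.5 .99 0;0 0 -.4 .99 0;0 0 -.3 .99 0;0 0 -.2 .99 0;0 0 -.2 0 0;0 0 -.1 0 0;0 0 0 0 0;0 0 0 0 0';  python3 - <<'E'
from h import *
s=read_state();p=s['eef_pos'];print(p,s['eef_rot'],s['clock'],'rem',(np.array([465.7,-216.8,23.5])-p)/40,(29.6-np.degrees(s['eef_rot'][2]))/5)
E
```

```text
clock: 7.93
eef_pos: [466.5, -214.9, 53.7]
eef_rot: [3.141, -0.0, 0.515]
wrist_force: [-0.8, -0.5, 0.4]
finger_gap: 93.9
finger_force: 0.0
[ 466.49064491 -214.93859534   53.66464348] [ 3.14145090e+00 -1.16805776e-04  5.15207508e-01] 7.9333 rem [-0.01976612 -0.04653512 -0.75411609] 0.01615684260621464
```

```bash
python3 -m handwheel '-.02 -.05 -.3 0 .3;0 0 -.3 0 .5;0 0 -.13 0 .6;0 0 0 0 .7;0 0 0 0 .95;0 0 0 0 .95;0 0 0 0 .95;0 0 0 0 .95;0 0 0 0 .95;0 0 0 0 .95' 50; python3 -m handwheel '0 0 0 0 .95;0 0 0 0 .95;0 0 0 0 .95'
```

```text
clock: 8.77
eef_pos: [465.5, -217.2, 24.4]
eef_rot: [3.141, -0.0, 0.517]
wrist_force: [0.1, 0.6, -0.2]
finger_gap: 30.4
finger_force: 0.0
clock: 9.02
eef_pos: [465.5, -217.1, 24.3]
eef_rot: [3.142, -0.0, 0.517]
wrist_force: [-0.5, 0.5, 0.1]
finger_gap: 13.6
finger_force: 50.0
```

```bash
python3 -m handwheel '0 0 .4 0 .95;0 0 .7 0 .95;0 0 .7 -.4 .95;0 .2 .47 -.9 .95;.03 .5 0 -.95 .95;0 .6 0 -.95 .95;0 .6 0 -.95 .95;0 .6 0 -.95 .95;0 .5 0 -.95 .95;0 .2 0 -.95 .95;0 0 0 -.95 .95;0 0 0 -.95 .95';python3 -m handwheel '0 0 0 -.78 .95;0 0 0 0 .95;0 0 0 0 .95'; python3 - <<'E'
from h import *
snap('wrist','w6')
s=read_state();p=s['eef_pos'];print(p,s['eef_rot'],s['clock'],'rem',(np.array([466.75,-88.9,115])-p)/40,(-18.8-np.degrees(s['eef_rot'][2]))/5)
W=xyz('w6'); X,Y,Z=loc(W,(466.75,-88.9),np.radians(-18.8))
m=(abs(X)<40)&(abs(Y)<40)&(Z>105)&(Z<121)
P=np.stack([X[m],Y[m]],-1).astype(np.float32);print('skirt',cv2.minEnclosingCircle(P),np.median(Z[m]))
E
```

```text
clock: 10.02
eef_pos: [466.6, -88.5, 115.1]
eef_rot: [3.142, -0.0, -0.262]
wrist_force: [0.0, -0.1, -1.4]
finger_gap: 13.6
finger_force: 50.0
clock: 10.27
eef_pos: [466.6, -89.1, 115.0]
eef_rot: [-3.142, 0.0, -0.325]
wrist_force: [-0.0, 0.2, -0.1]
finger_gap: 13.8
finger_force: 50.0
[466.63835878 -89.16217481 115.0110345 ] [-3.14155977e+00  9.29329427e-05 -3.24967190e-01] 10.3167 rem [ 0.00279103  0.00655437 -0.00027586] -0.036150302797175016
skirt ((2.2298600673675537, -0.6835603713989258), 22.828041076660156) 113.37648892603121
```

View pics/w6.png

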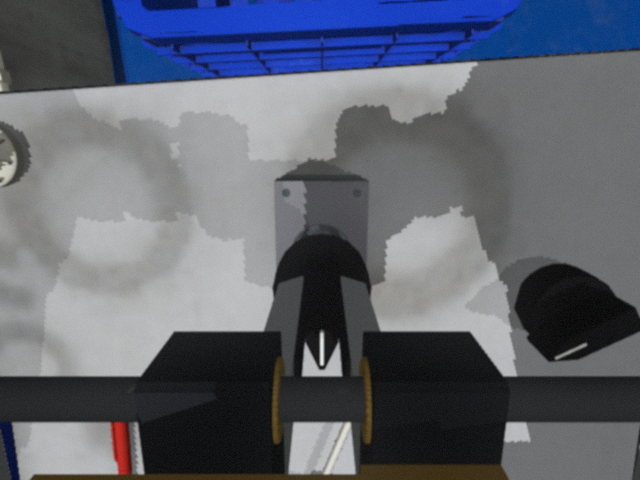

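The knob is held with its nose down-image toward the port. The skirt's far edge is at (322,237).

```bash
python3 - <<'E'
from h import *
from scipy.optimize import least_squares
W=xyz('w6'); X,Y,Z=loc(W,(466.75,-88.9),np.radians(-18.8))
m=(abs(X)<40)&(abs(Y)<40)&(Z>109)&(Z<116)&(X>5)
pts=[]
for y in range(-18,19,2):
    q=m&(abs(Y-y)<1)
    if q.sum(): pts.append((X[q].max(),y))
pts=np.array(pts);r=least_squares(lambda c:np.hypot(*(pts-c).T)-23,[0,0]);print(r.x,abs(r.fun).max(),np.median(Z[m]))
E
```

```text
[ 0.61015655 -0.59786943] 0.3503786114082139 113.37009141777952
```

```bash
python3 -m handwheel '-.005 .015 -.2 -.03 .95;0 0 -.19 0 .95;0 0 -.05 0 .95;0 0 -.05 0 .95;0 0 -.05 0 .95;0 0 -.05 0 .95;0 0 -.05 0 .95;0 0 0 0 .95' 60
```

```text
clock: 10.98
eef_pos: [466.4, -88.5, 89.1]
eef_rot: [3.142, 0.0, -0.33]
wrist_force: [1.3, -0.6, -0.8]
finger_gap: 13.5
finger_force: 60.0
```

```bash
python3 -m handwheel '0 0 -.09 0 .95;0 0 -.09 0 .95;0 0 -.09 0 .95;0 0 0 0 .95;0 0 0 0 .95'; python3 -m handwheel '0 0 -.05 0 .95;0 0 -.05 0 .95;0 0 -.04 0 .95;0 0 0 0 .95;0 0 0 0 .95'
```

```text
clock: 11.4
eef_pos: [466.4, -88.5, 78.5]
eef_rot: [3.142, 0.0, -0.33]
wrist_force: [-0.9, 0.3, -0.4]
finger_gap: 13.4
finger_force: 60.0
clock: 11.82
eef_pos: [466.7, -88.6, 73.3]
eef_rot: [-3.142, -0.001, -0.33]
wrist_force: [-1.6, 0.5, 6.0]
finger_gap: 13.4
finger_force: 60.0
```

```bash
python3 -m handwheel '0 0 -.04 0 .95;0 0 0 0 .95;0 0 0 0 .95'; python3 -m handwheel '0 0 -.03 0 .95;0 0 0 0 .95;0 0 0 0 .95'; python3 -m handwheel '0 0 -.03 0 .95;0 0 0 0 .95;0 0 0 0 .95'
```

```text
clock: 12.07
eef_pos: [466.8, -88.6, 72.1]
eef_rot: [3.142, -0.001, -0.33]
wrist_force: [-3.3, 1.2, 12.3]
finger_gap: 13.4
finger_force: 60.0
clock: 12.32
eef_pos: [467.0, -88.7, 71.9]
eef_rot: [-3.142, -0.002, -0.33]
wrist_force: [-8.5, 2.0, 26.2]
finger_gap: 13.5
finger_force: 60.0
clock: 12.57
eef_pos: [467.3, -88.7, 71.7]
eef_rot: [-3.142, -0.003, -0.33]
wrist_force: [-14.0, 3.2, 39.7]
finger_gap: 13.4
finger_force: 60.0
```

The stem is on its stop: stiff contact at TCP about 72, which puts the underside at 48. I ease off slightly and check from the side.

```bash
python3 -m handwheel '0 0 .03 0 .95;0 0 0 0 .95;0 0 0 0 .95'; python3 - <<'E'
from h import *
snap('side','s2');s=read_state();print(s['eef_pos'],s['wrist_force'])
a=cv2.imread('pics/s2.png')[205:385,250:450]
cv2.imwrite('pics/c2.png',cv2.resize(a,None,fx=3.3,fy=3.3,interpolation=cv2.INTER_CUBIC))
W=xyz('s2');X,Y,Z=loc(W,(466.75,-88.9),np.radians(-18.8))
for z0,z1 in ((43,50),(66,74)):
    m=(abs(X)<50)&(abs(Y)<40)&(Z>z0)&(Z<z1);print(m.sum(),X[m].min(),X[m].max(),Y[m].min(),Y[m].max(),np.median(Z[m]))
E
```

```text
clock: 12.82
eef_pos: [467.0, -88.6, 71.9]
eef_rot: [-3.142, -0.002, -0.33]
wrist_force: [-8.6, 2.0, 26.1]
finger_gap: 13.6
finger_force: 60.0
[467.00647068 -88.66154636  71.91950167] [-8.78681514  2.03699369 25.63758837]
614 -44.62909825044232 45.12091807124335 -30.050117029230407 28.26281922352287 45.53546797017546
186 -25.301897009222806 23.64127749890512 -24.858426585382556 17.539595215969012 69.10437908643578
```

View pics/c2.png

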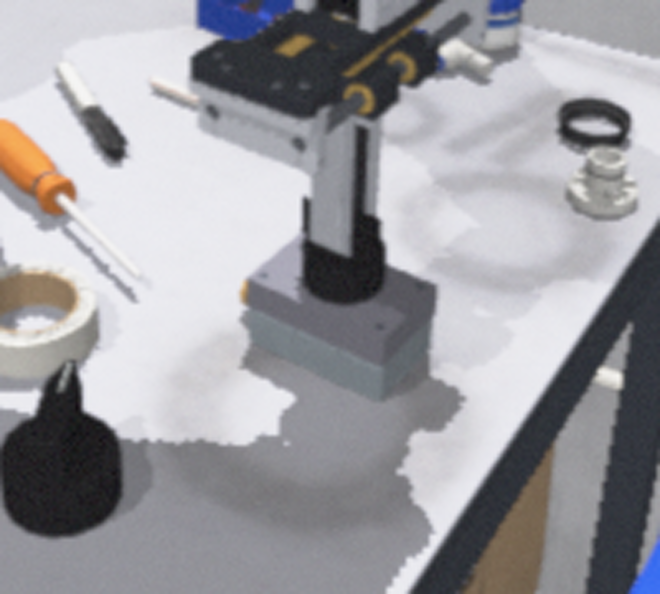

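The crop shows the plates in line and the knob seated just above the plate at (345,265), with the bystanders in place. I hand it in.

```bash
python3 -c "
from cell import sign_off
print(sign_off())"
```

```text
the job is handed in; nothing more can be done
None
```

I handed the job in at about 13 s: the spacer plate sits squarely on the valve to within about 0.5 mm, and the smaller knob is fully on the D-stem and held pressed against the lower stop with about 26 N.

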